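# Fetch the boxed-in component box and restore the row

### The job

Get the orange component box out of the middle of the rack and stand it in the centre of the green mat. First take the blue box and the grey box out of its way and stand both on the black mat at the side; leave them there until the orange box is on the green mat, then put each back where it stood in the rack, square in the row. Keep the boxes upright, and leave the bottle and the green reel alone.

Things in the scene. Friction and masses are not known exactly. Their poses are not given: they have to be found in the camera images.
- orange_mid (a point): Closed plastic component box, bright orange, clear lid, 54 x 53 mm, 35 mm tall, grip width 51 mm, about 100 g. Point: its centre, 17.5 mm above its underside; z up, x and y square to its walls. Starts in the rack's middle bay, neighbours 6 mm away along the row and a cheek 6 mm away on its other sides: no finger fits beside it until both neighbours are gone; then grip it along the rack's x and lift straight up.
- blue_mid (a point): Closed plastic component box, blue, clear lid, 54 x 53 mm, 35 mm tall, grip width 51 mm, about 100 g. Point: its centre, 17.5 mm above its underside; z up, x and y square to its walls. Starts in one of the rack's two end bays (varies); its sides facing the rack's +y and -y are free to grip.
- slate_mid (a point): Closed plastic component box, slate grey with a pale rim, clear lid, 54 x 53 mm, 35 mm tall, grip width 51 mm, about 100 g. Point: its centre, 17.5 mm above its underside; z up, x and y square to its walls. Starts in the other end bay; gripped like the blue one.
- rack: Fixed pale aluminium plate 196 x 74 x 4 mm under the row of boxes; origin at the centre of its underside on the worktop, x along the row. Bays (dark pads) at x = -60, 0, 60 mm, boxes within 3 mm of them, standing 4 mm above the worktop. Two steel cheeks beside the middle bay: 44 mm along x, 3 mm thick, centred at y = -33.5 and 33.5 mm, tops 40 mm above the worktop.
- side_mat: the side area: fixed flat black mat with a white border line, 200 mm (x) x 130 mm (y) x 3 mm thick; origin at the centre of its underside. Room for two boxes, for example 50 mm either side of its centre along x.
- work_mat: fixed flat green square mat with a yellow border line, 110 x 110 x 3 mm; origin at the centre of its underside. The orange box is to stand in its centre.
- bottle_mid (a point): bystander: pale squeeze bottle with a needle tip, 45 mm diameter, 134 mm tall, standing loose behind the work; the point lies on its axis 35 mm above the worktop. To be left alone.
- reel_mid (a point): bystander: solder reel with green flanges, 70 mm diameter, 70 mm tall, standing loose right of the work; the point is its centre. To be left alone.

How it is judged:
On the way, in this order (a step that is already met when the one before it is completed fails the run):
1. the blue and the grey box both stand let go on the black mat, the orange box still in its bay (x of blue_mid in the frame of side_mat between -0.08 and 0.08 m and y of blue_mid in the frame of side_mat between -0.045 and 0.045 m and height (world z) of each of blue_mid, slate_mid below 0.028 m and angle between each of blue_mid, slate_mid's own z axis and vertical below 0.15 rad and x of slate_mid in the frame of side_mat between -0.08 and 0.08 m and y of slate_mid in the frame of side_mat between -0.045 and 0.045 m and distance of orange_mid from where it was at the start of the episode below 0.02 m and contact force between the fingers and box_blue below 0.05 N and contact force between the fingers and box_slate below 0.05 N and contact force between the fingers and box_orange below 0.05 N and linear speed of each of box_blue, box_slate, box_orange below 0.02 m/s), for 0.2 s.
2. the orange box stands let go in the centre of the green mat, the other two still on the black mat (horizontal distance between orange_mid and work_mat below 0.015 m and height (world z) of each of orange_mid, blue_mid, slate_mid below 0.028 m and angle between orange_mid's own z axis and vertical below 0.1 rad and x of blue_mid in the frame of side_mat between -0.08 and 0.08 m and y of blue_mid in the frame of side_mat between -0.045 and 0.045 m and angle between each of blue_mid, slate_mid's own z axis and vertical below 0.15 rad and x of slate_mid in the frame of side_mat between -0.08 and 0.08 m and y of slate_mid in the frame of side_mat between -0.045 and 0.045 m and contact force between the fingers and box_blue below 0.05 N and contact force between the fingers and box_slate below 0.05 N and contact force between the fingers and box_orange below 0.05 N and linear speed of each of box_blue, box_slate, box_orange below 0.02 m/s), for 0.2 s.
At the end, for the whole second after the job is handed in: The orange box stands upright within 15 mm of the centre of the green mat; the blue and the grey box each stand upright within 15 mm of where they started in the rack, square to the row within 0.2 rad; all three are let go and at rest (horizontal distance between orange_mid and work_mat below 0.015 m and height (world z) of orange_mid below 0.028 m and angle between each of orange_mid, blue_mid, slate_mid's own z axis and vertical below 0.1 rad and distance of each of blue_mid, slate_mid from where it was at the start of the episode below 0.015 m and angle between the x axis of each of blue_mid, slate_mid and the x axis of rack, either way round below 0.2 rad and contact force between the fingers and box_blue below 0.05 N and contact force between the fingers and box_slate below 0.05 N and contact force between the fingers and box_orange below 0.05 N and linear speed of each of box_blue, box_slate, box_orange below 0.02 m/s); the robot touches nothing.
It fails at once if a box is tipped by more than 0.6 rad (angle between any of orange_mid, blue_mid, slate_mid's own z axis and vertical above 0.6 rad).
It fails at once if the bottle or the green reel is moved more than 20 mm (distance of any of bottle_mid, reel_mid from where it was at the start of the episode above 0.02 m).
It also fails if it takes over 128 s, if anything falls off the work surface, if the arm or the gripper's body presses on something with over 40 N, if the wrist force passes 120 N, or if a joint passes its speed limit or range.

### The arm

A 6-joint arm with a two-finger parallel gripper is mounted at the origin on a cart in front of the work surface, level with it; the furniture and walls round the work are solid. World frame = base frame: x ahead of the robot, y to its left, z up, the work surface at z = 0. Lengths are in m, angles in rad, forces in N, time in s.
With the tool pointing down it reaches from about 0.3 to 0.825 m from the base axis. Payload 5.4 kg.
Tool frame: the origin (TCP) lies at the very end of the fingers, on their centre line; the grasp point (between the pads) lies 19 mm behind it; z points along the fingers, y is the line along which they close (so a half turn about z gives the same grasp; the last joint's range is limited). The gripper opens to 92 mm and grips with 3 to 60 N. Pads are 20 mm wide; open, the fingers measure 128 mm over their backs; the gripper's body (75 mm by 189 mm) begins 69 mm behind the grasp point.
Start: joints at [0.987, 0.158, 1.597, -0, 1.386, -0.21], TCP at [0.21, 0.535, 0.194] pointing down, gripper open.
Joint ranges: [-2.91, 2.91], [-0.94, 2.29], [0.18, 2.7], [-1.29, 4.43], [0.17, 2.64], [-3, 3]. Speed limits (rad/s): [2.57, 2.57, 3.14, 3.14, 3.14, 3.14].

### API

Orientations are given as a rotation vector (axis times angle).
In Python, from workcell import bot gives the robot as it stands. Calls block until the motion is done:
- bot.goto(position, orientation): joint-space move of the TCP to a pose.
- bot.line_to(position, rot=None, max_speed=0.15): straight line of the TCP; rot=None keeps the orientation; max_speed is the mean speed in m/s.
- bot.set_joints(angles): joint-space move.
- bot.set_gripper(opening, newtons=None): opening from 0.0 (shut) to 1.0 (fully open); newtons is the grip in N (None keeps the last); returns when the fingers have stopped.
- bot.hold(seconds).
- bot.inverse_kinematics(position, orientation): joint angles nearest the present ones, or None.
- bot.read_camera(name): name is "scene" or "top"; returns a dict with "pixels" (384x512x3 uint8, blue, green, red), "fx", "fy", "cx", "cy" (pixels), "R" (3x3) and "t" (3): a world point X has camera coordinates R X + t. Camera axes: x right, y down, z forward; pixel columns grow to the right and rows downward; lengths in m; the calibration is good to about 2 mm. A picture is of the moment at which its call begins. There is no depth.
A pose or a line that the arm cannot do raises bot.MotionError and nothing moves.
- bot.job_done(): hands the job in; it is judged then, once.
Readings, each from a call of its own:
- bot.current_clock(): time.
- bot.current_joints(): joint angles.
- bot.current_joint_vel(): joint speeds.
- bot.current_effort(): joint torques, N m.
- bot.current_ee_pos(): TCP position.
- bot.current_tool_rot(): TCP orientation.
- bot.current_contact_force(): force on the tool from outside, world axes, zero at the start.
- bot.current_ft_torque(): the same for the moment, N m.
- bot.current_opening(): opening from 0.0 (shut) to 1.0 (fully open).
- bot.current_grip_force(): force on a finger pad.
Only numpy, scipy, OpenCV 4.12 (cv2) and the standard library are available. Lean on these libraries where they do the work, as an engineer would, in place of code of your own. Each camera call takes 0.05 s, during which the arm holds its last target. There are 200 camera calls.

## Working session

There is one attempt and no reset: what is moved stays moved. The work goes in short steps, each a Python script; the robot and the scene stay as the last script left them, time stands still between calls to the robot, and variables do not carry over. Pictures are saved under pics/ and viewed, at most 14 in all, crops included, and the job is handed in when it is done.

```bash
mkdir -p pics; ls
python3 - <<'E'
from workcell import bot
import cv2,numpy as np
for n in("scene","top"):
    c=bot.read_camera(n); cv2.imwrite(f"pics/{n}0.png",c["pixels"])
    print(n,c["fx"],c["fy"],c["cx"],c["cy"],np.round(c["R"],4).tolist(),np.round(c["t"],4).tolist())
print(bot.current_ee_pos(),bot.current_tool_rot(),bot.current_clock())
E
```

```text
pics
scene 365.03862451189855 365.03862451189855 251.68622148615145 193.5908574153783 [[0.7971, -0.6037, -0.0097], [-0.3217, -0.4111, -0.8529], [0.5109, 0.683, -0.5219]] [-0.3812, 0.239, 0.743]
top 418.4395420536064 418.4395420536064 247.3014342331168 194.1474763269129 [[0.0165, -0.9998, 0.0084], [-0.9905, -0.0175, -0.1365], [0.1366, -0.0061, -0.9906]] [0.0299, 0.544, 1.1248]
[0.20965332 0.53477797 0.19344031] [-5.83655902e-01 -3.08620994e+00  2.43481167e-03] 0.1
```

View pics/top0.png

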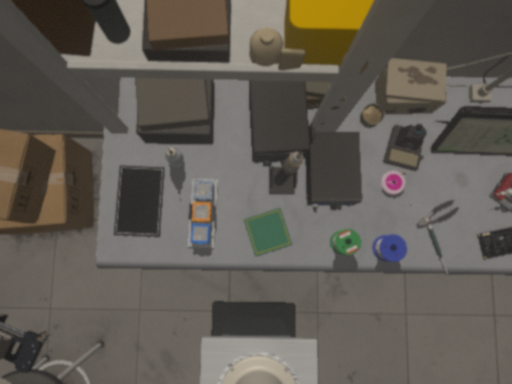

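View pics/scene0.png

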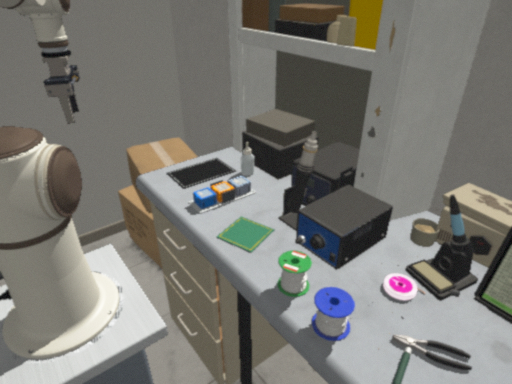

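The top view shows the rack near (203,213), with grey at (204,189), orange at (202,211) and blue at (201,234). The black mat is at (140,201), the green mat at (268,231), the bottle base at about (178,178) and the reel at (346,242). Next I'll measure with colour masks and take one enlarged crop.

```bash
cat > h.py <<'E'
from workcell import bot
import cv2,numpy as np
def px2w(c,p,z):
    p=np.atleast_2d(np.array(p,float)); K=np.c_[(p[:,0]-c["cx"])/c["fx"],(p[:,1]-c["cy"])/c["fy"],np.ones(len(p))]
    d=K@c["R"]; C=-c["R"].T@c["t"]
    return (C+d*((z-C[2])/d[:,2])[:,None])[:,:2]
def blob(im,lo,hi,roi):
    x0,y0,x1,y1=roi; m=cv2.inRange(cv2.cvtColor(im,cv2.COLOR_BGR2HSV),lo,hi); k=np.zeros_like(m); k[y0:y1,x0:x1]=m[y0:y1,x0:x1]
    cs=cv2.findContours(k,cv2.RETR_EXTERNAL,cv2.CHAIN_APPROX_NONE)[0]; return max(cs,key=cv2.contourArea)
def wrect(c,cnt,z):
    w=px2w(c,cnt[:,0,:],z).astype(np.float32)*1000; r=cv2.minAreaRect(w); return np.round(np.r_[r[0],r[1],r[2]],1)
def shot(name,roi,f):
    c=bot.read_camera("top"); x0,y0,x1,y1=roi
    cv2.imwrite(f"pics/{name}.png",cv2.resize(c["pixels"][y0:y1,x0:x1],None,fx=f,fy=f,interpolation=cv2.INTER_CUBIC)); return c
E
python3 - <<'E'
from h import *
c=shot("crop",(100,140,300,265),4); im=c["pixels"]; cv2.imwrite("pics/t0.png",im)
R=(185,170,225,255)
print("rot",bot.current_tool_rot())
print("green",wrect(c,blob(im,(40,60,40),(90,255,255),(235,200,300,260)),.003))
print("blackmat",wrect(c,blob(im,(0,0,0),(180,255,45),(105,155,170,245)),.003))
for n,lo,hi in(("orange",(5,130,100),(22,255,255)),("blue",(95,120,60),(120,255,255))):
    k=blob(im,lo,hi,R); print(n,wrect(c,k,.037),cv2.boundingRect(k))
print("rackall", {tuple(p):np.round(px2w(c,p,.004)[0],3) for p in [(191,180),(217,180),(188,247),(214,247)]})
E
```

```text
rot [-5.83680986e-01 -3.08630364e+00  2.13729742e-03]
green [442.8 -19.7 104.5 104.4  18.7]
blackmat [524.4 358.9  78.6 115.4  86.2]
orange [492.9 167.3  52.6  52.3   1. ] (191, 202, 20, 20)
blue [416.4 160.   24.9  53.5  30.5] (192, 231, 18, 13)
rackall {(191, 180): array([0.586, 0.201]), (217, 180): array([0.587, 0.127]), (188, 247): array([0.395, 0.203]), (214, 247): array([0.397, 0.13 ])}
```

View pics/crop.png

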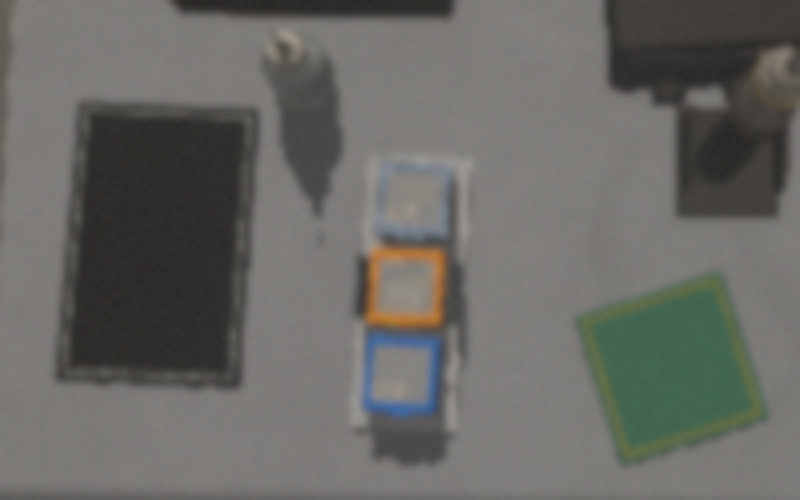

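Crop: rim corners for each box and the mat corners are readable, and the bottle is at crop (290,50)–(320,110), up and left of the grey box. Converting these to world positions.

Run:
```python
from h import *
c=bot.read_camera("top"); s=bot.read_camera("scene")
f=lambda P:(np.array(P)+.5)/4-.5+[100,140]
Q={"grey":([(377,162),(452,166),(447,240),(375,235)],.038),"orange":([(370,248),(446,250),(443,326),(367,324)],.038),
"blue":([(367,335),(442,336),(437,412),(364,410)],.038),"rack":([(370,158),(472,158),(452,432),(350,432)],.004),"mat":([(80,102),(257,110),(240,386),(57,380)],.003),"green":([(578,318),(722,272),(767,415),(625,464)],.003)}
for n,(P,z) in Q.items():
    w=px2w(c,f(P),z); e=(w[0]-w[3]+w[1]-w[2])/2; g=(w[0]-w[1]+w[3]-w[2])/2
    print(n,np.round(w.mean(0)*1000,1),np.round(np.linalg.norm([e,g],axis=1)*1000),"yaw",np.round(np.degrees([np.arctan2(e[1],e[0]),np.arctan2(-g[0],g[1])]),1))
print("bottle top-cam tip",px2w(c,f([(283,45)]),.134),"scene base",px2w(s,[(247,174)],0),"mid",px2w(s,[(248,165)],.035))
k=blob(c["pixels"],(40,60,40),(90,255,255),(325,225,370,260)); print("reel",wrect(c,k,.07))
im=s["pixels"][120:270,130:330]; cv2.imwrite("pics/scrop.png",cv2.resize(im,None,fx=4,fy=4,interpolation=cv2.INTER_CUBIC))
```

```text
grey [553.3 163. ] [52. 51.] yaw [-0.9 -2.5]
orange [493.2 165.4] [53. 52.] yaw [-0.4 -0.5]
blue [433.9 166.3] [52. 51.] yaw [-1.2 -0.2]
rack [491.8 165.5] [195.  72.] yaw [-2.4  1. ]
mat [524.8 346.3] [199. 128.] yaw [-1.1 -1.2]
green [443.1 -20.9] [107. 107.] yaw [18.3 19.2]
bottle top-cam tip [[0.63906996 0.23986332]] scene base [[0.64084419 0.24099125]] mid [[0.64282133 0.23710128]]
reel [ 417.8 -222.1   65.3   78.1   28.9]
```

View pics/scrop.png

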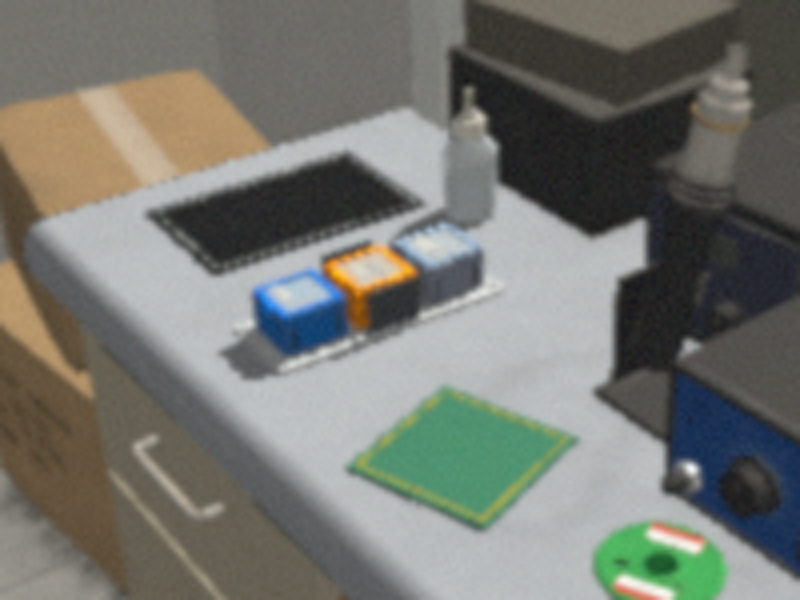

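Bottle is at (0.64, 0.24), clear of the gripper body at the grey bay. The rack is at (0.493, 0.165) with a yaw of about -1°. Now moving the blue box, then the grey.

```bash
cat >> h.py <<'E'
from scipy.spatial.transform import Rotation as Ro
HI=.18; YAW=np.radians(-1.0)
rot=lambda yaw:(Ro.from_euler("z",yaw)*Ro.from_euler("y",np.pi)).as_rotvec()
MATC=np.array([.5248,.3463]); a=np.radians(-1.1); MR=np.array([[np.cos(a),-np.sin(a)],[np.sin(a),np.cos(a)]])
SLOT={"blue":MATC+MR@[-.055,.012],"grey":MATC+MR@[.03,.012]}
BAY={"blue":np.array([.4339,.1655]),"orange":np.array([.4932,.1655]),"grey":np.array([.5533,.1645])}
GREEN=np.array([.443,-.0205])
def move(a,b,za,zb,yaw):
    """Carry a box from a to b; za, zb are TCP heights of grasp and release."""
    r=rot(yaw); bot.set_gripper(1.0); bot.goto([*a,HI],r); bot.line_to([*a,za],max_speed=.12)
    print("down",np.round(bot.current_contact_force(),1))
    bot.set_gripper(0.0,25); print("grip",bot.current_opening(),bot.current_grip_force(),np.round(bot.current_contact_force(),1))
    bot.line_to([*a,HI],max_speed=.1); print("held",bot.current_opening(),bot.current_grip_force())
    bot.line_to([*b,HI],max_speed=.2); bot.line_to([*b,zb+.02],max_speed=.12); bot.line_to([*b,zb],max_speed=.03)
    print("set",np.round(bot.current_contact_force(),1))
    bot.set_gripper(1.0); bot.hold(.2); bot.line_to([*b,HI],max_speed=.12); print("t",bot.current_clock())
E
python3 - <<'E'
from h import *
for p in [*SLOT.values(),*BAY.values(),GREEN]:
  for y in (YAW,YAW+np.pi/2,YAW-np.pi/2):
    for z in(.01,HI):
      q=bot.inverse_kinematics([*p,z],rot(y)); print(np.round(p,3),round(y,2),z,None if q is None else np.round(q,2))
bot.goto([.45,.3,.2],rot(YAW))
move(BAY["blue"],SLOT["blue"],.011,.0105,YAW)
shot("b1",(100,140,300,265),4)
E
```

```text
[0.47  0.359] -0.02 0.01 [ 0.45  0.41  1.68 -0.    1.05 -1.1 ]
[0.47  0.359] -0.02 0.18 [ 0.45  0.21  1.56 -0.    1.37 -1.1 ]
[0.47  0.359] 1.55 0.01 [ 0.45  0.41  1.68  0.    1.05 -2.68]
[0.47  0.359] 1.55 0.18 [ 0.45  0.21  1.56  0.    1.37 -2.68]
[0.47  0.359] -1.59 0.01 [ 0.45  0.41  1.68 -0.    1.05  0.47]
[0.47  0.359] -1.59 0.18 [ 0.45  0.21  1.56 -0.    1.37  0.47]
[0.555 0.358] -0.02 0.01 [ 0.39  0.56  1.47 -0.    1.11 -1.16]
[0.555 0.358] -0.02 0.18 [ 0.39  0.39  1.35 -0.    1.4  -1.16]
[0.555 0.358] 1.55 0.01 [ 0.39  0.56  1.47  0.    1.11 -2.73]
[0.555 0.358] 1.55 0.18 [ 0.39  0.39  1.35  0.    1.4  -2.73]
[0.555 0.358] -1.59 0.01 [ 0.39  0.56  1.47 -0.    1.11  0.41]
[0.555 0.358] -1.59 0.18 [ 0.39  0.39  1.35 -0.    1.4   0.41]
[0.434 0.166] -0.02 0.01 [ 0.1   0.11  2.05 -0.    0.98 -1.45]
[0.434 0.166] -0.02 0.18 [ 0.1  -0.12  1.91 -0.    1.35 -1.45]
[0.434 0.166] 1.55 0.01 None
[0.434 0.166] 1.55 0.18 None
[0.434 0.166] -1.59 0.01 [ 0.1   0.11  2.05 -0.    0.98  0.12]
[0.434 0.166] -1.59 0.18 [ 0.1  -0.12  1.91 -0.    1.35  0.12]
[0.493 0.166] -0.02 0.01 [ 0.09  0.25 
[... 425 characters left out ...]
e
[0.553 0.164] 1.55 0.18 None
[0.553 0.164] -1.59 0.01 [ 0.08  0.38  1.73 -0.    1.04  0.1 ]
[0.553 0.164] -1.59 0.18 [ 0.08  0.17  1.61 -0.    1.36  0.1 ]
[ 0.443 -0.02 ] -0.02 0.01 [-0.32  0.06  2.1  -0.    0.98 -1.87]
[ 0.443 -0.02 ] -0.02 0.18 [-0.32 -0.18  1.97  0.    1.36 -1.87]
[ 0.443 -0.02 ] 1.55 0.01 [-0.32  0.06  2.1   0.    0.98  2.84]
[ 0.443 -0.02 ] 1.55 0.18 [-0.32 -0.18  1.97  0.    1.36  2.84]
[ 0.443 -0.02 ] -1.59 0.01 [-0.32  0.06  2.1  -0.    0.98 -0.3 ]
[ 0.443 -0.02 ] -1.59 0.18 [-0.32 -0.18  1.97 -0.    1.36 -0.3 ]
down [ 0.4 -0.2  0.2]
grip 0.5328997709912275 24.974175095558167 [-0.4  0.2  0.6]
held 0.5352785203461008 24.975687861442566
set [ 0.2  0.  -0.6]
t 12.3333
```

View pics/b1.png

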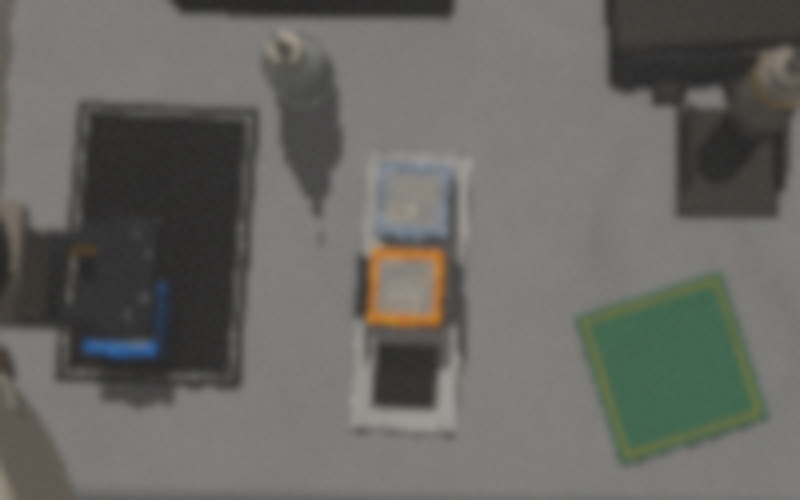

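The blue box stands at the near end of the black mat, around crop (120,345), and orange is undisturbed at (407,287). Grey next.

Run:
```python
from h import *
move(BAY["grey"],SLOT["grey"],.011,.0105,YAW)
bot.goto([*(BAY["orange"]-[.05,.12]),HI],rot(YAW-np.pi/2))
c=shot("b2",(100,140,300,265),4); im=c["pixels"]
print("orange",wrect(c,blob(im,(5,130,100),(22,255,255),(185,170,225,255)),.037))
print("blue",wrect(c,blob(im,(95,120,60),(120,255,255),(105,195,170,245)),.037),SLOT)
```

```text
down [0.1 0.3 0.2]
grip 0.5388781659940535 24.967909455299377 [ 0.6 -0.5 -0.3]
held 0.5410444997930456 24.97013747692108
set [-0.3  0.  -1.5]
t 23.4333
orange [491.7 178.8  28.1  50.2  88.6]
blue [468.9 359.3  55.   52.7   1. ] {'blue': array([0.47004051, 0.35935365]), 'grey': array([0.55502484, 0.35772187])}
```

View pics/b2.png

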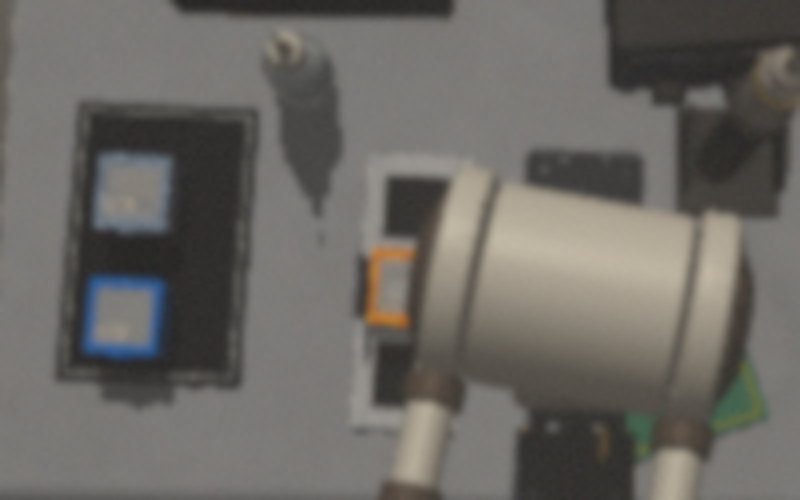

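Both boxes stand upright on the mat, grey at (133,192) and blue at (124,316), within 1–2 mm of the slots. Orange hasn't moved. Now moving it to the green mat.

Run:
```python
from h import *
move(BAY["orange"],GREEN,.011,.0105,YAW-np.pi/2)
bot.goto([*SLOT["grey"],HI],rot(YAW))
c=shot("b3",(100,140,300,265),4); im=c["pixels"]
print("orange",wrect(c,blob(im,(5,130,100),(22,255,255),(225,190,300,264)),.037),wrect(c,blob(im,(40,60,40),(90,255,255),(235,200,300,260)),.003))
```

```text
down [ 1.1 -0.5  0. ]
grip 0.5562388210444464 24.995242059230804 [ 0.4 -0.1  0.3]
held 0.5584634061325245 24.995652437210083
set [-0.1  0.2  0.3]
t 35.4667
orange [442.4 -19.3  54.8  49.6   0.7] [442.9 -19.7 104.7 104.2  18.7]
```

View pics/b3.png

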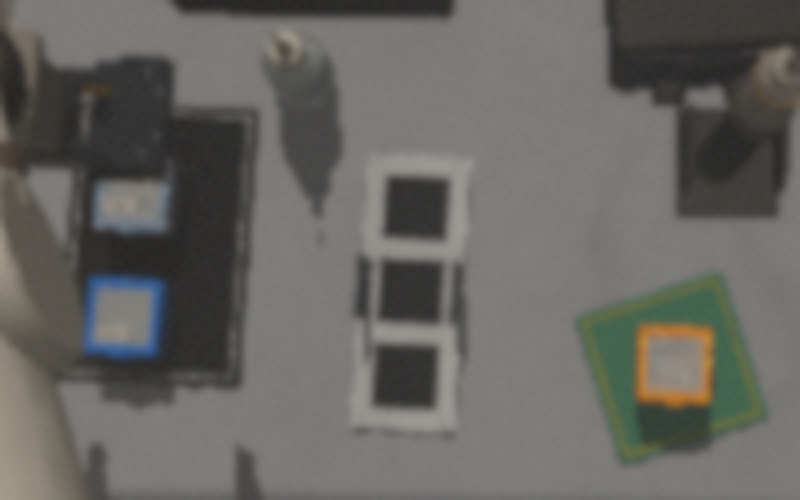

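Orange stands in the centre of the green mat at (675,365), about 1 mm off. Putting both boxes back.

Run:
```python
from h import *
move(SLOT["grey"],BAY["grey"],.010,.0115,YAW)
move(SLOT["blue"],BAY["blue"],.010,.0115,YAW)
bot.goto([.42,.36,.25],rot(YAW))
c=shot("b4",(100,140,300,265),4); im=c["pixels"]
print("blue",wrect(c,blob(im,(95,120,60),(120,255,255),(185,215,225,255)),.037), bot.current_clock())
```

```text
down [-0.1 -0.1  0.9]
grip 0.536616957063733 24.9684476852417 [-0.5  0.2  0. ]
held 0.541532477490688 24.970518350601196
set [ 1.   0.5 -1.3]
t 47.425
down [ 0.2 -0.3 -0.1]
grip 0.5332967125546024 24.973594844341278 [-0.3  0.6  0.5]
held 0.5382185877457051 24.975431263446808
set [ 0.2  0.5 -1.7]
t 58.4917
blue [425.3 155.3  36.8  59.5  50.5] 59.3833
```

View pics/b4.png

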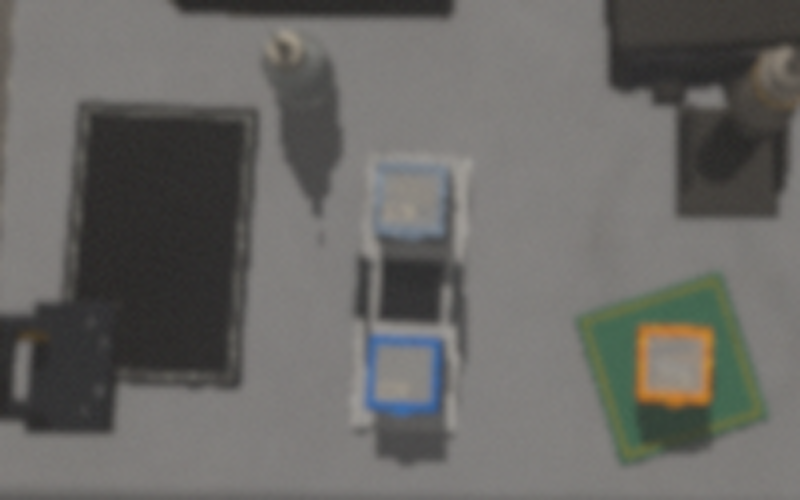

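Grey is back at (411,199) and blue at (405,374), both within a pixel or so of where they started and square. Orange is still centred, the bottle hasn't moved, and the gripper is clear.

```bash
python3 -c "
from workcell import bot
bot.hold(.5); print(bot.job_done())"
```

```text
the job is handed in; nothing more can be done
None
```

I handed the job in at about 60 s of the 128 s allowed: the orange box stands in the centre of the green mat, the blue and grey boxes are back in their rack bays within about 2 mm of where they started, and I didn't touch the bottle or the reel; the hand-in returned no verdict.

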